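Empty the scrap pan into the collector and pinch its cassette free

TASK

Carry the scrap pan by its wooden grip to the collector, tip the four brass casting scraps into the chute so that all of them run down into the cassette, and set the empty pan back upright on the bench. Then pinch the cassette's two side catches together with the fingers, lift it straight out of its cradle and finish still holding it there, catches pinched, level and about 10 cm above where it sat, with all four scraps in it. Leave the other things on the bench where they are.

Things in the scene. Friction and masses are not known exactly. Their poses are not given: they have to be found in the camera images.
- pan_grip (a point): Middle of the scrap pan's upright flat-sided beech grip, behind the pan's back wall: 28 mm across the pan (x), 16 mm along it (y), reaching from 2 to 72 mm above the bench; can be gripped either way. This point is 50 mm above the pan's underside. Axes: +y forward to the pouring lip, x across, z up.
- pan: The scrap pan: aluminium scoop, 0.2 kg, 130 mm long, 84 mm wide at its closed back, 62 mm at its open front; side walls fall from 24 to 14 mm high; floor 2.5 mm. Origin: middle of its underside, axes as pan_grip. Grip centre at y -77, z 50 mm; back wall's outside at y -65 mm.
- pan_lip (a point): Middle of the pan's open front edge (no wall), on the floor's upper face: 142 mm ahead (+y) of the grip's centre and 47.5 mm below it. Tip it down and the scraps slide out here.
- button1_centre (a point): Centre of one of the four like brass casting scraps in the pan: a round button 18 mm across with an 8 mm stub of sprue, 16 mm tall, 20 g. It slides on pan and chute when they slope more than about 22 degrees.
- button2_centre (a point): Centre of one of the four like brass casting scraps in the pan: a round button 18 mm across with an 8 mm stub of sprue, 16 mm tall, 20 g. It slides on pan and chute when they slope more than about 22 degrees.
- button3_centre (a point): Centre of one of the four like brass casting scraps in the pan: a round button 18 mm across with an 8 mm stub of sprue, 16 mm tall, 20 g. It slides on pan and chute when they slope more than about 22 degrees.
- button4_centre (a point): Centre of one of the four like brass casting scraps in the pan: a round button 18 mm across with an 8 mm stub of sprue, 16 mm tall, 20 g. It slides on pan and chute when they slope more than about 22 degrees.
- collector: The scrap collector, steel sheet, fixed to the bench, 130 mm wide, 270 mm long. Origin on the bench under the middle of the cassette's seat; +y is the way the scraps run, z up. Seat: base plate 6 mm thick, with walls 18 mm high round the cassette (2 mm play) and two strike plates at x +-35 to +-47 mm, tops at z 31 mm, that hold down the catches.
- chute_top (a point): Middle of the chute's upper end, on its floor: collector y -177, z 161 mm. Open-topped chute falling 42 degrees towards collector +y, 110 mm wide inside here, side walls 32 mm high; the end wall just behind this point reaches z 181 mm. Axes as the collector.
- chute_lip (a point): Middle of the chute's lower end, on its floor: collector y -69, z 64 mm, 39 mm wide inside, 4 mm outside the cassette's low end wall. Axes as the collector.
- cassette_grip (a point): Middle of the cassette at the height of its black thumb pads, 58 mm above its underside (64 mm above the bench when seated). Axes as the cassette. The fingers pinch here from above, closing along x: the pads' outer faces are 64 mm apart at rest, 54 mm fully pressed. Nothing stands beside the pads above z 31 mm.
- cassette: Open-topped aluminium box 45 mm wide (x), 130 mm long (y), 76 mm high, end wall at the chute (-y) 50 mm; 0.28 kg. Origin: middle of underside; axes as the collector's when seated. On each long side a ribbed black thumb pad, 28 mm long, 41 to 75 mm above the underside, tops a spring catch; it cannot lift (1.5 mm play) until both are pressed.
- catch_left (a joint): Travel (m) of the catch on the cassette's -x side: 0 at rest, 0.005 fully pressed towards the cassette; springs back. Takes about 3 N to start, 8 N at full travel; clear of its strike plate from about 4 mm.
- catch_right (a joint): The same for the catch on the +x side.
- paper_box: Bystander, leave alone: open coral paper box, about 70 x 100 x 40 mm high. Origin at the middle of its underside.
- wire_spool: Bystander, leave alone: black spool of brass wire, 60 diameter, 34 mm high, standing on its flange. Origin at the middle of its underside.
- bench_block: Bystander, leave alone: steel bench block, 65 x 65 x 20 mm high. Origin at the middle of its underside.
- pliers: Bystander, leave alone: red-handled pliers lying flat, about 130 mm long, 12 mm high. Origin under its pivot.
Things that resemble listed ones, but are neither listed nor needed, are in the scene too. What is shaped like the cassette but orange is not meant.

How it is judged:
On the way, in this order (a step that is already met when the one before it is completed fails the run):
1. the pan is tipped, lip down, over the chute (angle between pan_grip's own z axis and vertical above 0.4 rad and x of pan_lip in the frame of collector between -0.055 and 0.055 m and y of pan_lip in the frame of collector between -0.18 and 0 m and height (world z) of pan_lip above 0.07 m), for 0.1 s.
2. all four scraps are in the cassette, still clipped in its cradle, and the pan stands upright on the bench, let go (x of button1_centre in the frame of cassette between -0.023 and 0.023 m and y of button1_centre in the frame of cassette between -0.066 and 0.066 m and z of button1_centre in the frame of cassette between 0 and 0.06 m and x of button2_centre in the frame of cassette between -0.023 and 0.023 m and y of button2_centre in the frame of cassette between -0.066 and 0.066 m and z of button2_centre in the frame of cassette between 0 and 0.06 m and x of button3_centre in the frame of cassette between -0.023 and 0.023 m and y of button3_centre in the frame of cassette between -0.066 and 0.066 m and z of button3_centre in the frame of cassette between 0 and 0.06 m and x of button4_centre in the frame of cassette between -0.023 and 0.023 m and y of button4_centre in the frame of cassette between -0.066 and 0.066 m and z of button4_centre in the frame of cassette between 0 and 0.06 m and z of cassette in the frame of collector below 0.01 m and horizontal distance between cassette and collector below 0.006 m and height (world z) of pan_grip below 0.056 m and angle between pan_grip's own z axis and vertical below 0.1 rad and linear speed of pan below 0.03 m/s and contact force between the fingers and pan below 0.05 N), for 0.2 s.
At the end, for the whole second after the job is handed in: Cassette held still by the fingers, both catches pressed 3.5 mm or more, 60 to 194 mm above its seat, level within 0.2 rad, touching neither collector nor pan; all four scraps in it; pan upright on the bench within 0.1 rad, let go (z of cassette in the frame of collector between 0.066 and 0.2 m and angle between cassette's own z axis and vertical below 0.2 rad and value of joint each of catch_left, catch_right above 0.0035 m and contact force between the fingers and cassette above 3 N and contact force between cassette and collector below 0.1 N and contact force between cassette and pan below 0.1 N and linear speed of each of cassette, pan below 0.03 m/s and x of button1_centre in the frame of cassette between -0.023 and 0.023 m and y of button1_centre in the frame of cassette between -0.066 and 0.066 m and z of button1_centre in the frame of cassette between 0 and 0.06 m and x of button2_centre in the frame of cassette between -0.023 and 0.023 m and y of button2_centre in the frame of cassette between -0.066 and 0.066 m and z of button2_centre in the frame of cassette between 0 and 0.06 m and x of button3_centre in the frame of cassette between -0.023 and 0.023 m and y of button3_centre in the frame of cassette between -0.066 and 0.066 m and z of button3_centre in the frame of cassette between 0 and 0.06 m and x of button4_centre in the frame of cassette between -0.023 and 0.023 m and y of button4_centre in the frame of cassette between -0.066 and 0.066 m and z of button4_centre in the frame of cassette between 0 and 0.06 m and height (world z) of pan_grip below 0.056 m and angle between pan_grip's own z axis and vertical below 0.1 rad and contact force between the fingers and pan below 0.05 N); the arm keeps its last pose, push and grip.
It fails at once if the cassette is wrenched upward with a catch still under its strike plate (z of cassette in the frame of collector between 0.0095 and 0.013 m and horizontal distance between cassette and collector below 0.006 m and value of joint any of catch_left, catch_right below 0.002 m).
It fails at once if the paper box is moved more than 3 cm (distance of paper_box from where it was at the start of the episode above 0.03 m).
It fails at once if the wire spool is moved more than 3 cm (distance of wire_spool from where it was at the start of the episode above 0.03 m).
It fails at once if the bench block is moved more than 3 cm (distance of bench_block from where it was at the start of the episode above 0.03 m).
It fails at once if the pliers is moved more than 3 cm (distance of pliers from where it was at the start of the episode above 0.03 m).
It also fails if it takes over 64 s, if anything falls off the work surface, if the arm or the gripper's body presses on something with over 40 N, if the wrist force passes 120 N, or if a joint passes its speed limit or range.

ROBOT

A 6-joint arm with a two-finger parallel gripper is mounted at the origin on the work surface. World frame = base frame: x ahead of the robot, y to its left, z up, the work surface at z = 0. Lengths are in m, angles in rad, forces in N, time in s.
With the tool pointing down it reaches from about 0.225 to 0.875 m from the base axis. Payload 3.4 kg.
Tool frame: the origin (TCP) lies between the finger pads; the fingertips stand 8 mm ahead of it and the grasp point (between the pads) lies 11 mm behind it; z points along the fingers, y is the line along which they close (so a half turn about z gives the same grasp; the last joint's range is limited). The gripper opens to 85 mm and grips with 20 to 120 N. Pads are 22 mm wide; open, the fingers measure 114 mm over their backs; the gripper's body (76 mm by 85 mm) begins 54 mm behind the grasp point. The pads swing forward as they close: fully open they stand 13 mm farther back than shut.
Start: joints at [1.106, 0.276, 1.505, -0, 1.361, -0.121], TCP at [0.194, 0.541, 0.201] pointing down, gripper open.
Joint ranges: [-2.89, 2.89], [-0.75, 2.08], [0.22, 2.7], [-1.18, 4.32], [0.11, 2.71], [-2.7, 2.7]. Speed limits (rad/s): [2.57, 2.57, 3.14, 3.14, 3.14, 3.14].

INTERFACE

Orientations are given as a unit quaternion [w, x, y, z].
In Python, from rig import manip gives the robot as it stands.
- The arm moves only by the tool move_arm, never from a script. Its argument "deltas" is a list that holds one entry, the list of rows, each a list of 5 numbers: the shift along the tool's x, y, z normalised to -1 to 1, where 1 is 80 cm, then the turn about the tool's z normalised to -1 to 1, where 1 is 120 degrees, then the closure, from -1 (fully open) to 1 (shut). In form: [[[tx, ty, tz, twist, grip], ...]]. A call has 1 to 12 rows; each row is the pose to reach, as a shift and turn from the pose commanded when the call began, along the tool's axes at that moment; what a row does not reach only later rows make up. A row lasts 1/10 s, in which the tool goes at most 50 mm and 8.59 degrees, less where a joint would pass 70% of its speed; a pose out of reach is approached as far as the arm can. A call with a number of a shift or a turn outside -1 to 1 is refused whole. A call with a gripper value outside its range is refused whole. The fingers move at their own pace and stop on an object; "squeeze" is the grip in N (left out, the last holds). Time passes only in rows, so rows that repeat a pose let the fingers close. It gives the time, the measured TCP pose, the force, the opening and the grip force at its end, in the units of the state.
- manip.get_state(): the state, without advancing time (a new reading comes with each control period).
- manip.get_image(name): name is "side" or "top" or "wrist"; returns the picture (384x512x3 uint8, red, green, blue); there is no depth.
- manip.camera_params(name): a dict with "fx", "fy", "cx", "cy" (pixels), "R" (3x3) and "t" (3): a world point X has camera coordinates R X + t; the wrist camera has in their place "tool_from_camera" (4x4, takes a point from camera to tool coordinates, whose origin is the TCP and whose axes are the flange's). Camera axes: x right, y down, z forward; pixel columns grow to the right and rows downward; lengths in m; the calibration is good to about 2 mm. A picture is of the moment at which its call begins: read the wrist's pose just before it. camera_params takes no time and is no camera call.
- manip.sign_off(): hands the job in; it is judged then, once.
The state is a dict: "clock": time; "qpos": joint angles; "qd": joint speeds; "effort": joint torques, N m; "position": TCP position; "ee_rot": TCP orientation; "contact_force": force on the tool from outside, world axes, zero at the start; "moment": the same for the moment, N m; "width": finger opening in m; "gripper_force": force on a finger pad.
Only numpy, scipy, OpenCV 4.12 (cv2) and the standard library are available. Lean on these libraries where they do the work, as an engineer would, in place of code of your own. Each camera call takes 0.05 s, during which the arm holds its last target. There are 200 camera calls.

## Working session

There is one attempt and no reset: what is moved stays moved. The work goes in short steps, Python scripts to look and compute and a tool call to move; the robot and the scene stay as the last step left them, time stands still between calls to the robot, and variables do not carry over. Pictures are saved under pics/ and viewed, at most 10 in all, crops included, and the job is handed in when it is done.

Besides the shell and the picture viewer there is one more tool, called after "Emit:" by a JSON object that holds its "api" and its "payload". move_arm: Moves the arm, as the interface text tells. Scaled input: -1 to 1 covers 80 cm each way for a shift and 120 degrees each way for a turn. Its arguments: {"type":"object","properties":{"deltas":{"type":"array","items":{"type":"array","items":{"type":"array","items":{"type":"number","minimum":-1,"maximum":1}}}},"squeeze":{"type":"number"}},"required":["deltas"]}

```bash
mkdir -p pics; ls
python3 - <<'E'
from rig import manip
import cv2,numpy as np
s=manip.get_state();print(s)
a=manip.get_image("side");b=manip.get_image("top")
for n in("side","top","wrist"):print(n,manip.camera_params(n))
cv2.imwrite("pics/side0.png",a[...,::-1]);cv2.imwrite("pics/top0.png",b[...,::-1])
E
```

```text
pics
{'clock': 0.0, 'qpos': array([ 1.10600666e+00,  2.76609332e-01,  1.50615235e+00,  1.35863776e-05,
        1.36070022e+00, -1.21033778e-01]), 'qd': array([-9.51196617e-04,  1.14419861e-03,  5.58000294e-04,  4.78140209e-04,
        3.33478947e-05,  1.31715367e-04]), 'effort': array([ 8.05800482e-04, -4.16773474e+01, -2.45805216e+01, -1.02259232e-04,
        1.08672353e-02,  1.05285798e-05]), 'position': array([0.19354035, 0.54081932, 0.20002394]), 'ee_rot': array([-2.76223543e-04,  1.71034249e-01,  9.85264641e-01, -8.92896375e-04]), 'contact_force': array([-0.07181776, -0.16851693, -0.56956739]), 'moment': array([0.00294215, 0.04030878, 0.02122045]), 'gripper_force': 0.0, 'width': 0.08513858282611048}
side {'fx': 432.6115881839906, 'fy': 432.6115881839906, 'cx': 255.61659447343143, 'cy': 192.08607621223481, 'R': array([[ 0.93010954, -0.36715586,  0.00963399],
       [-0.23125115, -0.60579981, -0.76126835],
       [ 0.2853404 ,  0.70583509, -0.6483654 ]]), 't': array([-0.4044077 ,  0.22508174,  1.15945608])}
top {'fx': 392.64124944368456, 'fy': 392.64124944368456, 'cx': 256.8167185897348, 'cy': 201.17667108119517, 'R': array([[-0.01753307, -0.99984539, -0.00133336],
       [-0.98412001,  0.01749287, -0.17664033],
       [ 0.17663634, -0.00178486, -0.98427456]]), 't': array([0.04309293, 0.48724699, 1.35334437])}
wrist {'fx': 315.7335142934445, 'fy': 315.7335142934445, 'cx': 256.4898164219739, 'cy': 194.84300190915386, 'tool_from_camera': array([[ 7.92407792e-05, -9.55792229e-01, -2.94042870e-01,
         7.39519034e-02],
       [ 9.99999977e-01,  1.34461927e-04, -1.67584025e-04,
         5.23599403e-04],
       [ 1.99713079e-04, -2.94042850e-01,  9.55792217e-01,
        -1.72985031e-01],
       [ 0.00000000e+00,  0.00000000e+00,  0.00000000e+00,
         1.00000000e+00]])}
```

View pics/top0.png

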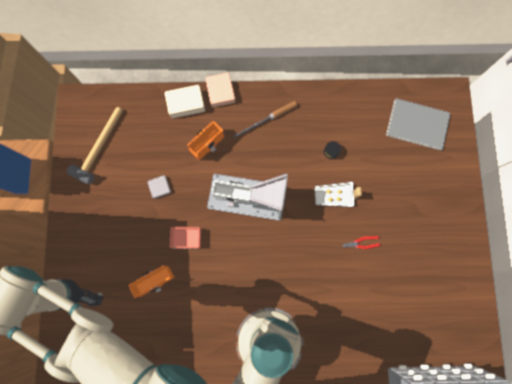

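View pics/side0.png

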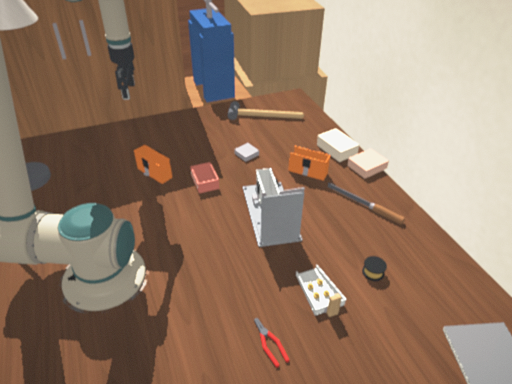

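The top view shows the pan at about (336,194) with its grip at (357,192). The collector is at (248,195), with its chute mouth to the right at (287,195). Two orange cassette look-alikes at (206,140) and (152,281) don't fit. The aluminium one at (238,190), seated in the collector, does. I'll confirm this in one enlarged crop.

```bash
cat > h.py <<'E'
from rig import manip
import cv2,numpy as np
from scipy.spatial.transform import Rotation as R
def ray(n,u,v,z,st=None):
    c=manip.camera_params(n)
    d=np.array([(u-c["cx"])/c["fx"],(v-c["cy"])/c["fy"],1.])
    if n=="wrist":
        T=c["tool_from_camera"];q=st["ee_rot"];Rt=R.from_quat(np.roll(q,-1))
        o=st["position"]+Rt.apply(T[:3,3]);d=Rt.apply(T[:3,:3]@d)
    else: o=-c["R"].T@c["t"];d=c["R"].T@d
    return o+d*(z-o[2])/d[2]
def proj(n,X):
    c=manip.camera_params(n);p=c["R"]@np.array(X)+c["t"];return np.array([c["fx"]*p[0]/p[2]+c["cx"],c["fy"]*p[1]/p[2]+c["cy"]])
E
python3 - <<'E'
from h import *
a=cv2.imread("pics/top0.png")[165:225,200:370]
b=cv2.imread("pics/side0.png")[160:320,230:360]
a=cv2.resize(a,None,fx=4.7,fy=4.7,interpolation=cv2.INTER_CUBIC)
cv2.imwrite("pics/c1.png",a)
b=cv2.resize(b,None,fx=3.7,fy=3.7,interpolation=cv2.INTER_CUBIC);cv2.imwrite("pics/c2.png",b)
E
```

```text
(no output)
```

View pics/c1.png

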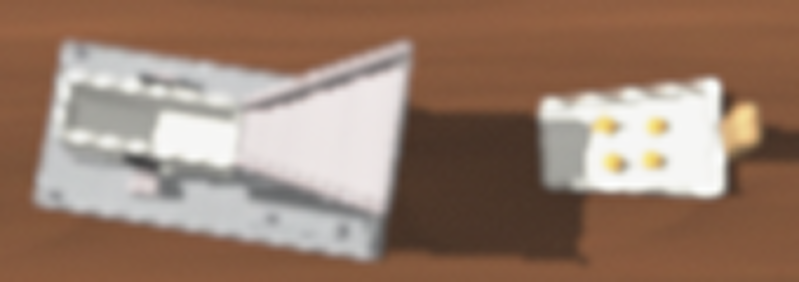

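View pics/c2.png

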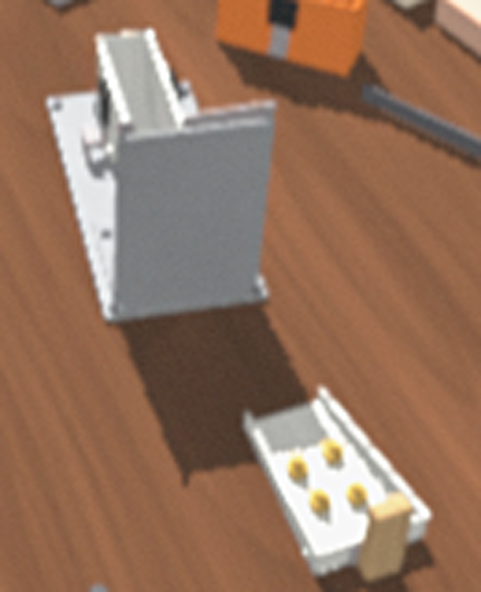

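The crops show the aluminium cassette with its black pads seated in the collector. The pan's lip points towards the chute, with its beech grip at crop (743,128) and the four brass scraps inside.

Run:
```python
from h import *
np.set_printoptions(precision=4,suppress=True)
def t(u,v,z): return ray("top",u/4.706+200-.4,v/4.7+165-.4,z)
def s(u,v,z): return ray("side",u/3.7+230-.4,v/3.7+160-.4,z)
for n,f,l in [("base top",t,[(62,40,.006),(35,205,.006),(378,258,.006)]),
 ("base side",s,[(50,97,.006),(110,320,.006),(266,298,.006)]),
 ("cass",t,[(68,78,.082),(62,145,.082),(240,100,.056),(235,168,.056)]),
 ("chute end wall top side",s,[(125,137,.181),(273,118,.181)]),
 ("chute walltop",t,[(410,42,.187),(378,215,.187)]),
 ("pan top",t,[(542,97,.0145),(547,190,.0145),(718,80,.024),(724,195,.024),(748,122,.072)]),
 ("pan side",s,[(247,415,.014),(322,390,.014),(428,516,.024),(316,570,.024),(390,507,.072)])]:
  print(n,[f(*a)[:2] for a in l])
```

```text
base top [array([0.6031, 0.1956]), array([0.4718, 0.2162]), array([ 0.4257, -0.0481])]
base side [array([0.4755, 0.217 ]), array([ 0.425 , -0.0535]), array([ 0.5482, -0.076 ])]
cass [array([0.5545, 0.1825]), array([0.5039, 0.1869]), array([0.5412, 0.0556]), array([0.4891, 0.0601])]
chute end wall top side [array([ 0.438 , -0.0428]), array([ 0.5456, -0.0616])]
chute walltop [array([ 0.551 , -0.0633]), array([ 0.4313, -0.038 ])]
pan top [array([ 0.5486, -0.1786]), array([ 0.4751, -0.1792]), array([ 0.5575, -0.3137]), array([ 0.4673, -0.3129]), array([ 0.5142, -0.322 ])]
pan side [array([ 0.4803, -0.1818]), array([ 0.5419, -0.1806]), array([ 0.5528, -0.3112]), array([ 0.4624, -0.3216]), array([ 0.5093, -0.324 ])]
```

```bash
cat >> h.py <<'E'
np.set_printoptions(precision=4,suppress=True)
def yaw(s): # angle of tool y axis in world, deg
    y=R.from_quat(np.roll(s["ee_rot"],-1)).apply([0,1,0]);return np.degrees(np.arctan2(y[1],y[0]))
def go(p,yw=None):
    s=manip.get_state();Rt=R.from_quat(np.roll(s["ee_rot"],-1))
    d=Rt.inv().apply(np.array(p)-s["position"])/.8
    w=0 if yw is None else -((yw-yaw(s)+90)%180-90)/120
    print("delta",d,"twist",w,"| now",s["clock"],s["position"],"yaw",yaw(s))
def wsave(f):
    s=manip.get_state();a=manip.get_image("wrist")[...,::-1];cv2.imwrite(f,a);return s,a
# collector estimate
CO=np.array([.5225,.1225,0]);CA=-10.3
def col(x,y,z): return CO+R.from_euler("z",CA,degrees=True).apply([x,y,z])
E
python3 -c "
from h import *
go([.5,-.335,.24],-1)
go([.35,.1,.27],-1)"
```

```text
delta [-0.7296 -0.9018 -0.0485] twist 0.5941903098412933 | now 0.1 [0.1936 0.5409 0.2001] yaw 70.3028371809552
delta [-0.3698 -0.4531 -0.0867] twist 0.5941903098412933 | now 0.1 [0.1936 0.5409 0.2001] yaw 70.3028371809552
```

Emit:
{"api": "move_arm", "payload": {"deltas": [[[-0.37,-0.453,-0.087,0.594,-1],[-0.37,-0.453,-0.087,0.594,-1],[-0.37,-0.453,-0.087,0.594,-1],[-0.37,-0.453,-0.087,0.594,-1],[-0.37,-0.453,-0.087,0.594,-1],[-0.37,-0.453,-0.087,0.594,-1],[-0.37,-0.453,-0.087,0.594,-1],[-0.37,-0.453,-0.087,0.594,-1],[-0.73,-0.902,-0.049,0.594,-1],[-0.73,-0.902,-0.049,0.594,-1],[-0.73,-0.902,-0.049,0.594,-1],[-0.73,-0.902,-0.049,0.594,-1]]]}}

```text
clock: 1.3
position: [0.3915, -0.0223, 0.2523]
ee_rot: [0.0, 0.713, 0.701, 0.0]
contact_force: [1.2, 1.1, -0.7]
width: 0.0853
gripper_force: 0.0
```

```bash
python3 -c "
from h import *
go([.5,-.335,.2],-1)"
```

```text
delta [-0.3884  0.1425  0.0653] twist -7.328779939636358e-05 | now 1.3 [ 0.3915 -0.0223  0.2523] yaw -1.008794535927565
```

Emit:
{"api": "move_arm", "payload": {"deltas": [[[-0.388,0.142,0.065,0,-1],[-0.388,0.142,0.065,0,-1],[-0.388,0.142,0.065,0,-1],[-0.388,0.142,0.065,0,-1],[-0.388,0.142,0.065,0,-1],[-0.388,0.142,0.065,0,-1],[-0.388,0.142,0.065,0,-1],[-0.388,0.142,0.065,0,-1],[-0.388,0.142,0.065,0,-1],[-0.388,0.142,0.065,0,-1],[-0.388,0.142,0.065,0,-1]]]}}

```text
clock: 2.4
position: [0.4996, -0.3312, 0.2009]
ee_rot: [0.0, 0.713, 0.701, 0.0]
contact_force: [0.1, 0.3, -0.1]
width: 0.0852
gripper_force: 0.0
```

Run:
```python
from h import *
s,a=wsave("pics/w1.png");print(s["position"],yaw(s))
h=cv2.cvtColor(a,cv2.COLOR_BGR2HSV)
# white pan
m=cv2.inRange(h,(0,0,120),(180,50,255))
c,_=cv2.findContours(m,cv2.RETR_EXTERNAL,cv2.CHAIN_APPROX_SIMPLE)
for k in sorted(c,key=cv2.contourArea)[-3:]:print(cv2.contourArea(k),cv2.minAreaRect(k),cv2.boundingRect(k))
m=cv2.inRange(h,(12,60,150),(26,200,255))
c,_=cv2.findContours(m,cv2.RETR_EXTERNAL,cv2.CHAIN_APPROX_SIMPLE)
for k in sorted(c,key=cv2.contourArea)[-6:]:print(cv2.contourArea(k),cv2.minAreaRect(k),cv2.boundingRect(k))
```

```text
[ 0.4996 -0.3312  0.2009] -0.9074342370076278
684.5 ((380.85809326171875, 275.0682373046875), (64.17256927490234, 17.95905113220215), 61.31385040283203) (358, 251, 45, 55)
3945.0 ((470.1634826660156, 293.1786193847656), (94.89033508300781, 57.30558776855469), 15.068489074707031) (420, 257, 92, 68)
8800.0 ((265.9635009765625, 85.37995147705078), (133.73875427246094, 76.14386749267578), 89.01223754882812) (229, 18, 77, 135)
179.0 ((252.17999267578125, 75.23999786376953), (15.980613708496094, 15.697771072387695), 8.13010311126709) (244, 67, 17, 17)
203.0 ((279.5, 70.5), (17.0, 15.0), 90.0) (272, 62, 16, 18)
217.0 ((154.81539916992188, 331.5231018066406), (38.450767517089844, 10.666986465454102), 82.87498474121094) (149, 312, 14, 39)
320.5 ((165.3864288330078, 329.9380187988281), (71.4467544555664, 7.881704330444336), 83.0887680053711) (159, 294, 15, 72)
19054.0 ((455.5, 148.5), (297.0, 111.0), 90.0) (400, 0, 112, 298)
87863.0 ((209.0, 182.5), (365.0, 418.0), 90.0) (0, 0, 419, 366)
```

View pics/w1.png

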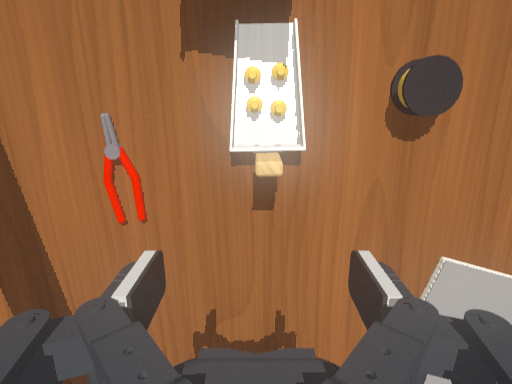

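The wrist view shows the grip at (268,164), the pan's back edge along row ~151 from (231,151) to (303,150), and the lip at row ~22, columns 236–298.

Run:
```python
from h import *
s=manip.get_state()
a=cv2.imread("pics/w1.png")
print(a[148:182,268].tolist()); 
w=lambda u,v,z:ray("wrist",u,v,z,s)[:2]
print("lip",w(236,22,.0145),w(298,21,.0145),"back",w(231,151,.024),w(303,150,.024))
print("grip rows",[ (v,w(268,v,.072)) for v in(154,164,166,176)], w(256,164,.072),w(283,164,.072))
```

```text
[[255, 255, 255], [255, 255, 255], [218, 228, 234], [163, 173, 181], [148, 169, 189], [148, 194, 223], [148, 200, 232], [146, 200, 231], [147, 200, 233], [147, 199, 232], [146, 200, 232], [146, 200, 232], [146, 201, 234], [157, 215, 248], [164, 225, 255], [163, 222, 255], [154, 212, 248], [150, 207, 241], [147, 204, 238], [147, 204, 239], [148, 205, 240], [151, 207, 243], [149, 206, 242], [148, 205, 240], [146, 206, 240], [144, 204, 238], [131, 187, 222], [113, 161, 193], [91, 123, 151], [79, 99, 122], [76, 93, 118], [76, 93, 119], [74, 92, 119], [73, 91, 119]]
lip [ 0.4824 -0.1822] [ 0.5456 -0.1823] back [ 0.4729 -0.3125] [ 0.5529 -0.3126]
grip rows [(154, array([ 0.5124, -0.3082])), (164, array([ 0.5123, -0.318 ])), (166, array([ 0.5123, -0.32  ])), (176, array([ 0.5123, -0.33  ]))] [ 0.5007 -0.3178] [ 0.5269 -0.3182]
```

```bash
python3 -c "
from h import *
go([.513,-.323,.2]);go([.513,-.323,.047])"
```

```text
delta [0.0107 0.0165 0.0013] twist 0 | now 2.45 [ 0.4997 -0.3313  0.201 ] yaw -0.9087475591325963
delta [0.0107 0.0164 0.1925] twist 0 | now 2.45 [ 0.4997 -0.3313  0.201 ] yaw -0.9087475591325963
```

Emit:
{"api": "move_arm", "payload": {"deltas": [[[0.0095,0.0165,0.001,0,-1],[0.0095,0.0165,0.06,0,-1],[0.0095,0.0165,0.12,0,-1],[0.0095,0.0165,0.17,0,-1],[0.0095,0.0165,0.1925,0,-1],[0.0095,0.0165,0.1925,0,-1],[0.0095,0.0165,0.1925,0,1],[0.0095,0.0165,0.1925,0,1],[0.0095,0.0165,0.1925,0,1],[0.0095,0.0165,0.1925,0,1],[0.0095,0.0165,0.1925,0,1],[0.0095,0.0165,0.1925,0,1]]], "squeeze": 100}}

```text
clock: 3.65
position: [0.5133, -0.3254, 0.0468]
ee_rot: [0.0, 0.713, 0.701, 0.0]
contact_force: [-0.0, 0.8, -0.1]
width: 0.0002
gripper_force: 0.0
```

```bash
python3 -c "
from h import *
s=manip.get_state();p=s['position'];print(s['width'],s['gripper_force'])
go(p+[0,0,.05])
t=col(0,-218,0)
for y in(-.218,-.222): print(col(0,y,.285-.008+.003))
"
```

```text
0.0001916996209587585 0.0
delta [-0.      0.     -0.0625] twist 0 | now 3.65 [ 0.5133 -0.3254  0.0468] yaw -0.987792564243017
[ 0.4835 -0.092   0.28  ]
[ 0.4828 -0.0959  0.28  ]
```

Run:
```python
from h import *
s,a=wsave("pics/w2.png")
b=manip.get_image("side")[...,::-1][230:340,250:400]
b=cv2.resize(b,None,fx=2.6,fy=2.6,interpolation=cv2.INTER_CUBIC)
o=np.zeros((384,800,3),np.uint8);o[:, :400]=a[:,56:456];o[:286,400:790]=b[:286,:390];cv2.imwrite("pics/m2.png",o)
```

```text
(no output)
```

View pics/m2.png

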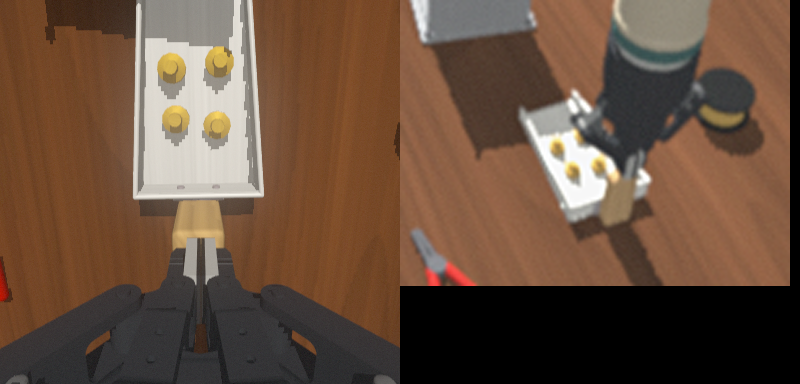

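Run:
```python
from h import *
s=manip.get_state();print(s["position"],s["width"],s["contact_force"])
c=manip.camera_params("wrist");T=np.linalg.inv(c["tool_from_camera"])
for P in [(0,0,0),(.011,0,0),(.011,0,.008),(.011,0,-.011),(-.011,0,.008),(0,0,.008)]:
  p=T@np.r_[P,1];print(P,c["fx"]*p[0]/p[2]+c["cx"],c["fy"]*p[1]/p[2]+c["cy"])
w=lambda u,v,z:ray("wrist",u,v,z,s)[:2]
print("back",w(191,198,.024),w(318,194,.024))
print("grip",[w(255,v,.072) for v in (200,222,235,248)],w(229,235,.072),w(279,235,.072))
```

```text
[ 0.5132 -0.3253  0.0465] 0.0002925250029500423 [ 0.2774  0.4411 -0.1243]
(0, 0, 0) 254.45425551917776 230.16094222479109
(0.011, 0, 0) 254.41996370631162 212.76478741588335
(0.011, 0, 0.008) 254.50619387351193 208.17538051978036
(0.011, 0, -0.011) 254.28900353214507 219.73484842757748
(-0.011, 0, 0.008) 254.56819869093553 241.20842616541336
(0, 0, 0.008) 254.537710813336 224.96601961974312
back [ 0.472  -0.3117] [ 0.5544 -0.3104]
grip [array([ 0.5141, -0.2982]), array([ 0.5139, -0.3098]), array([ 0.5138, -0.3169]), array([ 0.5136, -0.3242])] [ 0.5005 -0.3167] [ 0.526  -0.3171]
```

Run:
```python
from h import *
for P in [(.513,-.325,.039),(.513,-.325,.072),(.513,-.336,.039),(.513,-.314,.039),(.513,-.325,0.0)]:
  p=proj("side",P);print(P,p,"in m2:",(p-[250,230])*2.6+[400,0], "top",proj("top",P))
b=manip.get_image("side")[...,::-1][260:330,300:370]
t=manip.get_image("top")[...,::-1][170:220,310:370]
o=np.zeros((560,800,3),np.uint8);o[:490,:490]=cv2.resize(b,(490,490),interpolation=cv2.INTER_CUBIC);o[:250,500:800]=cv2.resize(t,(300,250),interpolation=cv2.INTER_CUBIC)
cv2.imwrite("pics/m3.png",o)
```

```text
(0.513, -0.325, 0.039) [334.817  304.7073] in m2: [620.5241 194.239 ] top [357.0596 192.7493]
(0.513, -0.325, 0.072) [336.5961 296.4934] in m2: [625.15   172.8828] top [359.4173 190.8838]
(0.513, -0.336, 0.039) [337.0809 308.3083] in m2: [626.4102 203.6016] top [360.1292 192.6957]
(0.513, -0.314, 0.039) [332.5863 301.1591] in m2: [614.7243 185.0137] top [353.9899 192.8029]
(0.513, -0.325, 0.0) [332.8055 313.9937] in m2: [615.2943 218.3836] top [354.4099 194.8457]
```

View pics/m3.png

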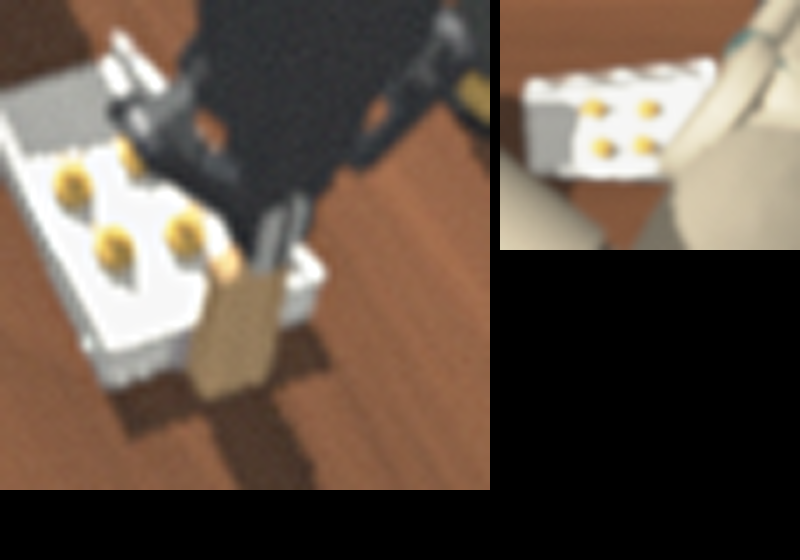

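The side crop shows shut fingers whose tips end at the grip's top, around (270,265) in the crop, which is z≈0.072. So the real fingertips sit about 30 mm behind where the TCP figure puts them. I'll open, go 36 mm lower and close again, watching the force.

Emit:
{"api": "move_arm", "payload": {"deltas": [[[0,0,-0.01,0,-1],[0,0,-0.01,0,-1],[0,0,-0.01,0,-1],[0,0,-0.01,0,-1],[0,0,-0.01,0,-1],[0,0,0.015,0,-1],[0,0,0.03,0,-1],[0,0,0.045,0,-1],[0,0,0.045,0,-1]]]}}

```text
clock: 4.75
position: [0.5118, -0.3242, 0.0082]
ee_rot: [-0.002, 0.713, 0.701, -0.0]
contact_force: [0.1, -0.6, -0.7]
width: 0.0855
gripper_force: 0.0
```

Emit:
{"api": "move_arm", "payload": {"deltas": [[[0,0,0,0,1],[0,0,0,0,1],[0,0,0,0,1],[0,0,0,0,1],[0,0,0,0,1],[0,0,0,0,1],[0,0,0,0,1]]], "squeeze": 100}}

```text
clock: 5.45
position: [0.5136, -0.3258, 0.0113]
ee_rot: [0.001, 0.713, 0.701, -0.0]
contact_force: [-0.5, -0.4, 6.0]
width: 0.0263
gripper_force: 98.9
```

Emit:
{"api": "move_arm", "payload": {"deltas": [[[0,0,-0.02,0,1],[0,0,-0.04,0,1],[0,0,-0.07,0,1],[0,0,-0.1,0,1],[0,0,-0.1,0,1]]], "squeeze": 120}}

```text
clock: 5.95
position: [0.515, -0.3266, 0.0929]
ee_rot: [0.003, 0.713, 0.701, 0.0]
contact_force: [1.4, -1.0, -3.3]
width: 0.0259
gripper_force: 118.4
```

Run:
```python
from h import *
s,a=wsave("pics/w4.png");print(s["position"],s["width"],s["contact_force"],s["moment"])
b=manip.get_image("side")[...,::-1][210:340,250:400]
b=cv2.resize(b,None,fx=2.6,fy=2.6,interpolation=cv2.INTER_CUBIC)
o=np.zeros((384,800,3),np.uint8);o[:, :400]=a[:,56:456];o[:338,400:790]=b[:338,:390];cv2.imwrite("pics/m4.png",o)
p=s["position"]
go([p[0],p[1],.28],CA); go(col(0,-.221,.285-.039),CA)
```

```text
[ 0.515  -0.3266  0.0929] 0.02589668973429906 [ 1.4237 -0.9721 -3.3283] [-0.1235 -0.1115 -0.0769]
delta [-0.0019  0.0027 -0.238 ] twist 0.07769171873738283 | now 6.05 [ 0.5129 -0.3249  0.0896] yaw -0.9769937515140549
delta [ 0.2869 -0.0423 -0.1953] twist 0.07769171873738283 | now 6.05 [ 0.5129 -0.3249  0.0896] yaw -0.9769937515140549
```

View pics/m4.png

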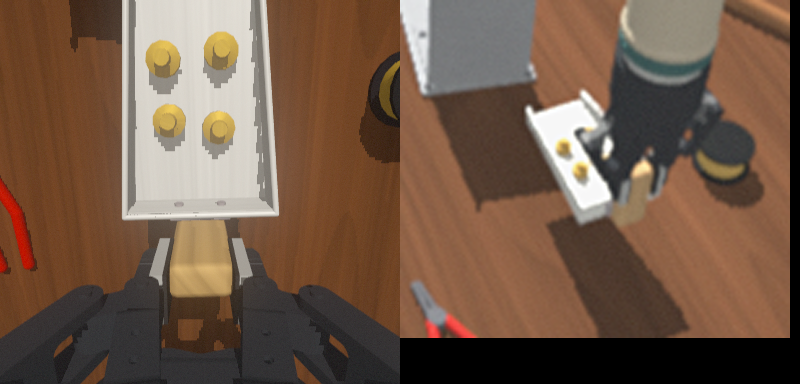

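The wrist view shows the grip clamped between the pads and the pan lifted level, with all four scraps still in it. Next I'll raise it and carry it over the chute.

Emit:
{"api": "move_arm", "payload": {"deltas": [[[0,0,-0.02,0,1],[0,0,-0.05,0,1],[0,0,-0.085,0,1],[0,0,-0.12,0.01,1],[0,0,-0.15,0.02,1],[0.01,0,-0.175,0.03,1],[0.03,-0.005,-0.19,0.04,1],[0.055,-0.01,-0.195,0.05,1],[0.085,-0.015,-0.195,0.06,1],[0.115,-0.02,-0.195,0.07,1],[0.145,-0.023,-0.195,0.078,1],[0.17,-0.026,-0.195,0.078,1]]]}}

```text
clock: 7.25
position: [0.4934, -0.1871, 0.2438]
ee_rot: [-0.002, 0.768, 0.641, -0.001]
contact_force: [0.2, -0.3, -1.9]
width: 0.0259
gripper_force: 118.4
```

Run:
```python
from h import *
s=manip.get_state();print(s["width"],s["contact_force"],s["moment"])
go(col(0,-.221,.285-.039),CA)
```

```text
0.025928638961395616 [ 0.1593 -0.2584 -1.8778] [-0.1374 -0.0326 -0.03  ]
delta [ 0.111  -0.0335 -0.0024] twist -0.00032473647707244405 | now 7.25 [ 0.4934 -0.1871  0.2438] yaw -10.338968377248698
```

Emit:
{"api": "move_arm", "payload": {"deltas": [[[0.025,-0.008,-0.002,0,1],[0.05,-0.016,-0.002,0,1],[0.07,-0.024,-0.002,0,1],[0.09,-0.03,-0.002,0,1],[0.103,-0.033,-0.002,0,1],[0.111,-0.0335,-0.002,0,1],[0.111,-0.0335,-0.002,0,1]]]}}

```text
clock: 7.95
position: [0.4845, -0.0963, 0.2479]
ee_rot: [0.0, 0.768, 0.641, 0.0]
contact_force: [0.0, 0.1, -2.3]
width: 0.0262
gripper_force: 118.4
```

Run:
```python
from h import *
s,a=wsave("pics/w5.png");print(s["position"],s["width"],s["contact_force"],s["moment"])
b=manip.get_image("side")[...,::-1][120:290,220:390]
b=cv2.resize(b,None,fx=2.3,fy=2.3,interpolation=cv2.INTER_CUBIC)
o=np.zeros((391,800,3),np.uint8);o[:384, :400]=a[:,56:456];o[:391,400:791]=b;cv2.imwrite("pics/m5.png",o)
```

```text
[ 0.4845 -0.0963  0.2479] 0.026176095411906207 [ 0.0128  0.1118 -2.2683] [-0.1766  0.0021  0.0149]
```

View pics/m5.png

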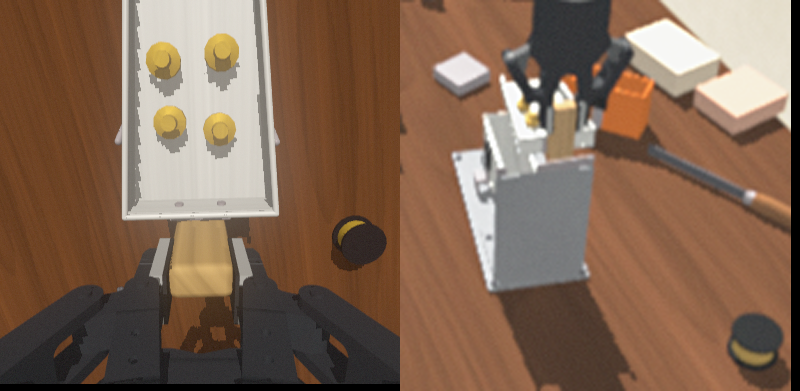

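The pan is over the chute mouth, level and centred, and all four scraps are in place. Now I'll loosen the grip to let it swing lip-down.

Emit:
{"api": "move_arm", "payload": {"deltas": [[[0,0,0,0,1],[0,0,0,0,1]]], "squeeze": 20}}

```text
clock: 8.25
position: [0.4844, -0.0973, 0.2479]
ee_rot: [0.0, 0.768, 0.64, -0.0]
contact_force: [-0.4, -0.1, -2.8]
width: 0.0261
gripper_force: 118.3
```

```bash
cat >> h.py <<'E'
def chk(f):
    s,a=wsave(f);h=cv2.cvtColor(a,cv2.COLOR_BGR2HSV)
    m=cv2.inRange(h,(18,120,120),(30,255,255))
    c,_=cv2.findContours(m,cv2.RETR_EXTERNAL,cv2.CHAIN_APPROX_SIMPLE)
    print("t",s["clock"],s["position"],"w",s["width"],s["gripper_force"],"F",s["contact_force"],"M",s["moment"])
    for k in c:
        if cv2.contourArea(k)>60:print("  blob",np.array(cv2.boundingRect(k)),cv2.contourArea(k))
    g=cv2.inRange(h,(0,0,150),(180,60,255))[:,256]
    print("  white col256 rows",np.flatnonzero(np.diff(g.astype(int))))
E
python3 -c "
from h import *
chk('pics/w6.png')"
```

```text
t 8.25 [ 0.4844 -0.0973  0.2479] w 0.026143071918912252 118.3485209941864 F [-0.4453 -0.1393 -2.82  ] M [-0.1132  0.0031 -0.0272]
  blob [225 244  64  53] 2466.5
  blob [395 219  26  16] 126.5
  blob [259 113  33  31] 653.5
  blob [210 106  32  32] 702.0
  blob [202  42  35  36] 812.0
  blob [261  34  34  36] 737.0
  white col256 rows [217]
```

Emit:
{"api": "move_arm", "payload": {"deltas": [[[0,0,0,0,0.6],[0,0,0,0,0.6]]], "squeeze": 20}}

```text
clock: 8.5
position: [0.4843, -0.097, 0.248]
ee_rot: [0.0, 0.768, 0.64, 0.0]
contact_force: [0.0, 0.2, -2.2]
width: 0.0261
gripper_force: 118.4
```

```bash
python3 -c "
from h import *
chk('pics/w7.png')"
```

```text
t 8.5 [ 0.4843 -0.097   0.248 ] w 0.026089857651250575 118.36927056312561 F [ 0.0044  0.1864 -2.2178] M [-0.1142 -0.0337  0.0074]
  blob [225 244  64  53] 2425.0
  blob [395 220  25  16] 120.5
  blob [259 113  33  31] 655.5
  blob [210 106  32  31] 671.0
  blob [202  42  34  36] 787.0
  blob [261  34  34  36] 742.5
  white col256 rows [217]
```

Emit:
{"api": "move_arm", "payload": {"deltas": [[[0,0,0,0,0.42],[0,0,0,0,0.4]]], "squeeze": 20}}

```text
clock: 8.75
position: [0.4842, -0.0968, 0.248]
ee_rot: [0.0, 0.768, 0.641, 0.0]
contact_force: [-0.2, 0.2, -1.9]
width: 0.0259
gripper_force: 118.4
```

Emit:
{"api": "move_arm", "payload": {"deltas": [[[0,0,0,0,0.38]]]}}

```text
clock: 8.85
position: [0.4843, -0.0967, 0.248]
ee_rot: [-0.0, 0.768, 0.641, 0.0]
contact_force: [-0.6, 0.4, -2.0]
width: 0.0263
gripper_force: 77.7
```

```bash
python3 -c "
from h import *
chk('pics/w8.png')"
```

```text
t 8.85 [ 0.4843 -0.0967  0.248 ] w 0.02632686174309719 77.65699982643127 F [-0.625   0.395  -1.9796] M [-0.1674  0.0125 -0.0188]
  blob [225 247  64  50] 2475.0
  blob [395 220  25  16] 127.0
  blob [259 113  33  31] 658.5
  blob [210 106  32  31] 673.0
  blob [202  42  35  36] 785.5
  blob [261  34  34  36] 746.0
  white col256 rows [217]
```

Emit:
{"api": "move_arm", "payload": {"deltas": [[[0,0,0,0,0.37]]]}}

```text
clock: 9.0
position: [0.4843, -0.0967, 0.248]
ee_rot: [-0.0, 0.768, 0.641, 0.0]
contact_force: [-0.0, 0.5, -2.0]
width: 0.0275
gripper_force: 56.7
```

Emit:
{"api": "move_arm", "payload": {"deltas": [[[0,0,0,0,0.362]]]}}

```text
clock: 9.1
position: [0.4843, -0.0967, 0.248]
ee_rot: [-0.0, 0.768, 0.641, 0.0]
contact_force: [-0.0, -0.2, -2.6]
width: 0.0274
gripper_force: 40.9
```

```bash
python3 -c "
from h import *
chk('pics/w9.png')"
```

```text
t 9.1 [ 0.4843 -0.0967  0.248 ] w 0.027357047795693725 40.881714820861816 F [-0.0268 -0.1655 -2.5643] M [-0.1462  0.0482  0.001 ]
  blob [224 247  66  50] 2435.5
  blob [395 220  25  16] 124.5
  blob [259 113  33  31] 655.0
  blob [210 106  32  31] 664.0
  blob [202  42  35  37] 804.5
  blob [261  34  34  36] 746.0
  white col256 rows [218]
```

Emit:
{"api": "move_arm", "payload": {"deltas": [[[0,0,0,0,0.354]]]}}

```text
clock: 9.25
position: [0.4843, -0.0967, 0.248]
ee_rot: [0.0, 0.768, 0.641, 0.0]
contact_force: [-0.6, 0.2, -2.6]
width: 0.0276
gripper_force: 26.3
```

Emit:
{"api": "move_arm", "payload": {"deltas": [[[0,0,0,0,0.35]]]}}

```text
clock: 9.35
position: [0.4843, -0.0967, 0.248]
ee_rot: [-0.0, 0.768, 0.641, 0.0]
contact_force: [-0.5, 0.4, -1.9]
width: 0.0279
gripper_force: 11.9
```

```bash
python3 -c "
from h import *
chk('pics/w10.png')"
```

```text
t 9.35 [ 0.4843 -0.0967  0.248 ] w 0.02794096152040786 11.891748458147049 F [-0.5234  0.4133 -1.9184] M [-0.012   0.0512 -0.0141]
  blob [224 241  66  55] 2567.5
  blob [395 220  26  16] 118.5
  blob [263 120  31  30] 604.0
  blob [215 111  31  31] 632.0
  blob [211  48  33  35] 666.0
  blob [267  43  33  35] 663.5
  white col256 rows [223]
```

Emit:
{"api": "move_arm", "payload": {"deltas": [[[0,0,0,0,0.35]]]}}

```text
clock: 9.5
position: [0.4843, -0.0967, 0.248]
ee_rot: [-0.0, 0.768, 0.641, 0.0]
contact_force: [-0.2, -0.4, -2.4]
width: 0.0277
gripper_force: 10.5
```

```bash
python3 -c "
from h import *
chk('pics/w11.png')"
```

```text
t 9.5 [ 0.4843 -0.0967  0.248 ] w 0.02770629614518648 10.53937241435051 F [-0.2414 -0.3639 -2.4091] M [-0.0867 -0.0117 -0.0092]
  blob [225 266  64  20] 506.5
  blob [397 220  22  13] 97.5
  blob [262 153  27  25] 486.5
  blob [221 143  27  25] 479.5
  blob [222  86  26  24] 437.0
  blob [265  84  25  23] 426.0
  white col256 rows [ 13  16 248]
```

Emit:
{"api": "move_arm", "payload": {"deltas": [[[0,0,0,0,0.352]]]}}

```text
clock: 9.65
position: [0.4843, -0.0967, 0.2481]
ee_rot: [0.0, 0.768, 0.641, 0.0]
contact_force: [0.6, -0.9, -0.6]
width: 0.0276
gripper_force: 10.2
```

```bash
python3 -c "
from h import *
chk('pics/w12.png')"
```

```text
t 9.65 [ 0.4843 -0.0967  0.2481] w 0.02758645991607297 10.197283923625946 F [ 0.5918 -0.9438 -0.6209] M [ 0.0069  0.0138 -0.0059]
  blob [226 267  62  15] 230.5
  blob [396 220  23  14] 101.0
  blob [261 112  24  21] 340.5
  blob [226 101  23  22] 340.0
  blob [264  52  19  22] 267.0
  blob [230  51  20  22] 270.0
  white col256 rows [ 13  16 245]
```

Emit:
{"api": "move_arm", "payload": {"deltas": [[[0,0,0,0,0.37],[0,0,0,0,0.37],[0,0,0,0,0.37],[0,0,0,0,0.37],[0,0,0,0,0.37],[0,0,0,0,0.37]]]}}

```text
clock: 10.3
position: [0.4843, -0.0967, 0.248]
ee_rot: [0.0, 0.768, 0.641, 0.0]
contact_force: [-0.8, -0.1, -1.3]
width: 0.0278
gripper_force: 20.8
```

Run:
```python
from h import *
chk('pics/w13.png')
t=manip.get_image("top");cv2.imwrite("pics/t13.png",t[...,::-1])
h=cv2.cvtColor(t[165:220,200:300],cv2.COLOR_RGB2HSV)
m=cv2.inRange(h,(15,90,110),(32,255,255))
c,_=cv2.findContours(m,cv2.RETR_EXTERNAL,cv2.CHAIN_APPROX_NONE)
for k in c:print(np.array(cv2.boundingRect(k))+[200,165,0,0],cv2.contourArea(k))
for y in(-.065,.065):
  for x in(-.022,.022):print(proj("top",col(x,y,.012)),end=" ")
```

```text
t 10.3 [ 0.4843 -0.0967  0.248 ] w 0.02783572726003253 20.8213672041893 F [-0.8029 -0.1233 -1.3294] M [ 0.0235  0.0392 -0.0197]
  blob [226 268  62  14] 254.0
  blob [396 220  23  14] 102.5
  white col256 rows [ 13  16 245]
[232 189   4   4] 8.0
[218 188   5   5] 9.5
[249.1246 202.4848] [251.1096 190.7871] [213.9617 196.8214] [216.1285 185.1854]
```

```bash
python3 -c "
from h import *
go([.4843,-.0967,.32])
go([.505,-.24,.32],-1)"
```

```text
delta [ 0.   -0.   -0.09] twist 0 | now 10.4 [ 0.4843 -0.0967  0.248 ] yaw -10.335586259279335
delta [-0.1715  0.0576 -0.09  ] twist -0.07779655216066116 | now 10.4 [ 0.4843 -0.0967  0.248 ] yaw -10.335586259279335
```

Emit:
{"api": "move_arm", "payload": {"deltas": [[[0,0,-0.02,0,0.42],[0,0,-0.05,0,0.42],[0,0,-0.08,0,0.42],[-0.02,0.006,-0.09,0,0.42],[-0.05,0.016,-0.09,-0.02,0.42],[-0.09,0.03,-0.09,-0.04,0.42],[-0.13,0.044,-0.09,-0.06,0.42],[-0.16,0.054,-0.09,-0.078,0.42],[-0.1715,0.058,-0.09,-0.078,0.42],[-0.1715,0.058,-0.09,-0.078,0.42]]], "squeeze": 80}}

```text
clock: 11.4
position: [0.5053, -0.2409, 0.3193]
ee_rot: [-0.001, 0.714, 0.7, -0.0]
contact_force: [-0.4, 1.1, -1.4]
width: 0.0267
gripper_force: 78.8
```

Run:
```python
from h import *
chk('pics/w14.png')
t=manip.get_image("top");cv2.imwrite("pics/t14.png",t[...,::-1])
sd=manip.get_image("side");cv2.imwrite("pics/s14.png",sd[...,::-1])
for n,(im,o) in {"top":(t[140:250,180:380],(180,140)),"side":(sd[150:330,220:390],(220,150))}.items():
  h=cv2.cvtColor(im,cv2.COLOR_RGB2HSV)
  m=cv2.inRange(h,(15,90,60),(32,255,255))
  c,_=cv2.findContours(m,cv2.RETR_EXTERNAL,cv2.CHAIN_APPROX_NONE)
  for k in c:
    if cv2.contourArea(k)>3:print(n,np.array(cv2.boundingRect(k))+[*o,0,0],cv2.contourArea(k))
a=np.zeros((600,800,3),np.uint8)
a[:300,:400]=cv2.resize(t[...,::-1][170:215,200:260],(400,300),interpolation=cv2.INTER_CUBIC)
a[300:,:400]=cv2.resize(cv2.imread("pics/w14.png"),(400,300))
a[:,400:]=cv2.resize(sd[...,::-1][100:340,220:380],(400,600),interpolation=cv2.INTER_CUBIC)
cv2.imwrite("pics/m14.png",a)
```

```text
t 11.4 [ 0.5053 -0.2409  0.3193] w 0.02667489068053749 78.80842208862305 F [-0.3816  1.0998 -1.4321] M [ 0.0484 -0.0693 -0.0028]
  blob [226 269  61  12] 211.5
  white col256 rows [ 95 245]
top [232 189   4   4] 8.0
top [218 188   5   5] 9.5
top [352 167   5   9] 12.0
side [364 268  19  11] 74.0
side [265 187   5   5] 9.0
side [326 173  16  36] 330.0
```

Run:
```python
from h import *
t=cv2.imread("pics/t14.png")
h=cv2.cvtColor(t,cv2.COLOR_BGR2HSV)
print(np.array([proj("top",col(x,y,z)) for x,y,z in [(-.02,.063,.08),(.02,.063,.08),(-.02,-.069,.064),(.02,-.069,.064),(-.055,-.177,.161),(.055,-.177,.161)]]))
for v in range(183,206): print(v," ".join(f"{h[v,u,1]:3d}" for u in range(212,262)))
```

```text
[[212.5041 192.6864]
 [214.578  181.61  ]
 [250.038  199.5409]
 [251.9053 188.5246]
 [280.592  209.9035]
 [285.6421 177.2824]]
183  11   3   6  10  10  10  11  10   9  10  10  10  10   9   6   4   4   7   9  10   9   6   8  10  11  10   8   6   3   3   2   1   1   2   2   2   2   2   4   4   4   4   2   1   1   4   6   8  11  11
184  13   2   6   9  11  11  11  10  10  10  11  10  11  10  10  10  10  11  11   9   6   4   5   9  11  12  12  11  11   9   7   3   2   2   0   0   0   1   2   2   1   2   4   5   7   8  11  11  11  12
185  11   3   6   9  10  10  12  14  14  14  14  11  10  12  11  11  12  11  11  10   9   9  10  11  13  12   9   7   8  11   9   7   5   4   3   2   1   2   1   1   4   7   8  10  11  12  13  13  12  13
186   8   6   7  10  10  10  12  20  31  39  32  21  14  12  10  10  10  10  10  10  10   9  11  12  11  12  12  12  13  12  12  11   7   6   5   6   5   7   5   5   9  12  12  13  13  12  12  12  14  13
187   6   6   6  12  10  11  18  39  66  79  68  41  20  12  10  10  10  10  10  13  22  28  25  19  14  11  11  11  11  11  11  13  11  13  10  10  10   9  
[... 3018 characters left out ...]
   2   4   2   2   4   6   6   7   7   6   2   4   2   2   8   9  11  13  12  14  13  13
203   4   4   3   5   4   4   4   4   3   3   1   1   2   4   1   4   7  12  13  13  13  10   4   2   4   2   4   3   3   3   3   5   4   2   2   4   2   2   6   4   6   4   2   2   4   7  10  11  10  14
204   3   4   3   4   4   4   3   3   3   1   3   1   4   4   1   5   7  11  12  12  14   9   2   4   7   4   5   3   3   4   3   3   3   3   3   3   3   5   3   3   4   6   4   4   4   2   2   6   8   9
205   4   4   4   3   3   4   3   4   4   3   2   4   4   4   1   5   9  11  13  12  13   9   2   2   5   4   4   4   3   4   3   4   3   3   3   3   3   3   3   1   3   4   4   4   4   2   5   2   5   2
```

Emit:
{"api": "move_arm", "payload": {"deltas": [[[0,0,0.04,0,0.42],[0,0,0.09,0,0.42],[0,0,0.15,0,0.42],[0,0,0.2,0,0.42],[0,0,0.235,0,0.42],[0,0,0.255,0,0.37],[0,0,0.26,0,0.36],[0,0,0.26,0,0.358]]]}}

```text
clock: 12.35
position: [0.5053, -0.2391, 0.1121]
ee_rot: [-0.0, 0.713, 0.701, 0.0]
contact_force: [0.5, 1.0, -1.6]
width: 0.0275
gripper_force: 25.7
```

Emit:
{"api": "move_arm", "payload": {"deltas": [[[-0.008,0,0.01,0,0.356],[-0.016,0,0.02,0,0.356],[-0.024,0,0.028,0,0.356]]]}}

```text
clock: 12.65
position: [0.5053, -0.2603, 0.0896]
ee_rot: [0.001, 0.713, 0.701, -0.0]
contact_force: [-1.1, -3.5, 6.2]
width: 0.0276
gripper_force: 23.1
```

```bash
python3 -c "
from h import *
chk('pics/w15.png');go([.51,-.34,.0113],-1)"
```

```text
t 12.65 [ 0.5053 -0.2603  0.0896] w 0.027569148041954962 23.0945286154747 F [-1.0868 -3.49    6.2474] M [-0.3312  0.0432 -0.0142]
  blob [226 267  61  15] 233.5
  blob [446 144  30  19] 177.0
  white col256 rows [121 245]
delta [-0.0977  0.0077  0.0972] twist -6.570072105596125e-05 | now 12.7 [ 0.5052 -0.2616  0.0889] yaw -1.0078840865267156
```

Emit:
{"api": "move_arm", "payload": {"deltas": [[[-0.018,0,0.002,0,0.356],[-0.035,0,0.01,0,0.356],[-0.05,0,0.02,0,0.356]]]}}

```text
clock: 13.0
position: [0.5046, -0.301, 0.0734]
ee_rot: [0.001, 0.713, 0.701, 0.0]
contact_force: [0.7, 0.8, -0.4]
width: 0.0281
gripper_force: 22.4
```

```bash
python3 -c "
from h import *
chk('pics/w16.png');go([.51,-.34,.0113],-1)"
```

```text
t 13.0 [ 0.5046 -0.301   0.0734] w 0.028087438181791165 22.365826964378357 F [ 0.7312  0.8451 -0.391 ] M [ 0.2434 -0.0561 -0.0329]
  blob [226 267  62  17] 459.5
  blob [469  92  26  18] 143.5
  white col256 rows [ 75 243 244 246]
delta [-0.0462  0.0082  0.0758] twist -0.0004965629734664153 | now 13.05 [ 0.5041 -0.3028  0.0719] yaw -1.0595875568159712
```

Emit:
{"api": "move_arm", "payload": {"deltas": [[[-0.013,0,0.0075,0,0.356],[-0.026,0,0.016,0,0.356],[-0.037,0,0.026,0,0.356],[-0.046,0,0.036,0,0.356]]]}}

```text
clock: 13.45
position: [0.5035, -0.3366, 0.0439]
ee_rot: [-0.0, 0.713, 0.701, 0.0]
contact_force: [-0.1, 1.0, -0.4]
width: 0.0282
gripper_force: 22.7
```

```bash
python3 -c "
from h import *
chk('pics/w17.png');go([.51,-.36,.0113],-1)"
```

```text
t 13.45 [ 0.5035 -0.3366  0.0439] w 0.028194257022086465 22.70035207271576 F [-0.0784  1.0094 -0.3504] M [ 0.2662 -0.02   -0.039 ]
  blob [225 250  64  37] 1772.5
  white col256 rows [ 16 228]
delta [-0.0279  0.0092  0.0391] twist -0.00011017333502903645 | now 13.5 [ 0.5031 -0.3375  0.0426] yaw -1.013220800203489
```

Emit:
{"api": "move_arm", "payload": {"deltas": [[[-0.008,0,0.01,0,0.356],[-0.014,0,0.02,0,0.356],[-0.018,0,0.03,0,0.356],[-0.02,0,0.036,0,0.356]]]}}

```text
clock: 13.9
position: [0.5033, -0.3525, 0.0152]
ee_rot: [0.0, 0.713, 0.701, -0.0]
contact_force: [0.3, -0.9, 0.4]
width: 0.0279
gripper_force: 23.2
```

```bash
python3 -c "
from h import *
chk('pics/w18.png');go([.51,-.36,.0113],-1)"
```

```text
t 13.9 [ 0.5033 -0.3525  0.0152] w 0.02791434243181129 23.23624312877655 F [ 0.3336 -0.9324  0.4368] M [0.0349 0.0157 0.0216]
  blob [225 234  64  55] 2702.0
  white col256 rows [215]
delta [-0.0095  0.0089  0.0041] twist 8.264432737317881e-05 | now 13.95 [ 0.503  -0.3523  0.0146] yaw -0.9900826807152252
```

Emit:
{"api": "move_arm", "payload": {"deltas": [[[0,0,0.003,0,0.356],[0,0,0.005,0,0.356],[0,0,0.005,0,0.354]]]}}

```text
clock: 14.25
position: [0.5034, -0.3524, 0.0135]
ee_rot: [0.001, 0.713, 0.701, -0.0]
contact_force: [-2.1, -0.6, 6.9]
width: 0.0277
gripper_force: 20.0
```

Emit:
{"api": "move_arm", "payload": {"deltas": [[[0,0,0.005,0,0.33],[0,0,0.005,0,0.2],[0,0,0.003,0,-1],[0,0,0.003,0,-1],[0,0,0.003,0,-1],[0,0,0.003,0,-1],[0,0,0.003,0,-1]]]}}

```text
clock: 14.95
position: [0.5034, -0.352, 0.0095]
ee_rot: [-0.0, 0.713, 0.701, 0.0]
contact_force: [0.1, -0.2, 0.4]
width: 0.0852
gripper_force: 0.0
```

```bash
python3 -c "
from h import *
chk('pics/w19.png')
s=manip.get_state();p=s['position'];go([p[0],p[1],.12]);go([p[0],p[1],.27])"
```

```text
t 14.95 [ 0.5034 -0.352   0.0095] w 0.08521312345587677 0.0 F [ 0.0904 -0.2133  0.4218] M [0.0261 0.0144 0.0156]
  blob [224 234  67  62] 3157.5
  white col256 rows [216]
delta [ 0.      0.     -0.1381] twist 0 | now 15.0 [ 0.5034 -0.352   0.0095] yaw -0.9768304096955045
delta [ 0.      0.     -0.3256] twist 0 | now 15.0 [ 0.5034 -0.352   0.0095] yaw -0.9768304096955045
```

Pan released. Now straight up, then over the cassette for a look inside.

Emit:
{"api": "move_arm", "payload": {"deltas": [[[0,0,-0.03,0,-1],[0,0,-0.09,0,-1],[0,0,-0.15,0,-1],[0,0,-0.21,0,-1],[0,0,-0.27,0,-1],[0,0,-0.325,0,-1],[0,0,-0.325,0,-1]]]}}

```text
clock: 15.7
position: [0.5061, -0.3544, 0.2774]
ee_rot: [0.007, 0.713, 0.701, 0.001]
contact_force: [-0.0, 0.7, 0.5]
width: 0.0854
gripper_force: 0.0
```

```bash
python3 -c "
from h import *
s,a=wsave('pics/w20.png')
h=cv2.cvtColor(a,cv2.COLOR_BGR2HSV);m=cv2.inRange(h,(0,0,120),(180,50,255))
c,_=cv2.findContours(m,cv2.RETR_EXTERNAL,cv2.CHAIN_APPROX_SIMPLE)
for k in c:
  if cv2.contourArea(k)>3000:
    b=cv2.boundingRect(k);print(b,cv2.contourArea(k));u,v,w,hh=b
    q=cv2.approxPolyDP(k,6,True)[:,0];print([(tuple(p),ray('wrist',p[0],p[1],.02,s)[:2]) for p in q])
go(col(0,-.03,.25),CA)"
```

```text
(386, 216, 115, 102) 6784.0
[((np.int32(409), np.int32(216)), array([ 0.7323, -0.4515])), ((np.int32(386), np.int32(264)), array([ 0.7069, -0.5304])), ((np.int32(414), np.int32(297)), array([ 0.7585, -0.5912])), ((np.int32(457), np.int32(317)), array([ 0.8347, -0.6315])), ((np.int32(500), np.int32(243)), array([ 0.8766, -0.4984]))]
(221, 33, 64, 111) 5979.5
[((np.int32(227), np.int32(33)), array([ 0.4764, -0.2053])), ((np.int32(221), np.int32(141)), array([ 0.4623, -0.3369])), ((np.int32(283), np.int32(141)), array([ 0.5463, -0.3385])), ((np.int32(277), np.int32(34)), array([ 0.5378, -0.2073]))]
delta [0.5581 0.0057 0.0267] twist 0.077708711980022 | now 15.75 [ 0.5048 -0.3533  0.2737] yaw -0.9749545623973599
```

```bash
python3 -c "
from h import *
go(col(0,-.074,.25),CA)"
```

```text
delta [ 0.5039 -0.0032  0.0269] twist 0.077708711980022 | now 15.75 [ 0.5048 -0.3533  0.2737] yaw -0.9749545623973599
```

Emit:
{"api": "move_arm", "payload": {"deltas": [[[0.5,-0.003,0.027,0.078,-1],[0.5,-0.003,0.027,0.078,-1],[0.5,-0.003,0.027,0.078,-1],[0.5,-0.003,0.027,0.078,-1],[0.5,-0.003,0.027,0.078,-1],[0.504,-0.003,0.027,0.078,-1],[0.504,-0.003,0.027,0.078,-1],[0.504,-0.003,0.027,0.078,-1],[0.504,-0.003,0.027,0.078,-1],[0.504,-0.003,0.027,0.078,-1],[0.504,-0.003,0.027,0.078,-1]]]}}

```text
clock: 16.85
position: [0.5074, 0.0502, 0.247]
ee_rot: [-0.0, 0.768, 0.64, -0.001]
contact_force: [-1.0, -0.5, 1.0]
width: 0.0853
gripper_force: 0.0
```

```bash
python3 -c "
from h import *
chk('pics/w21.png')"
```

```text
t 16.85 [0.5074 0.0502 0.247 ] w 0.08533438172414368 0.0 F [-1.0101 -0.4727  0.9757] M [ 0.0115  0.0163 -0.001 ]
  blob [261  95  13  13] 113.5
  blob [242  43  33  29] 450.0
  white col256 rows [ 24  30  63 157 160 310]
```

View pics/w21.png

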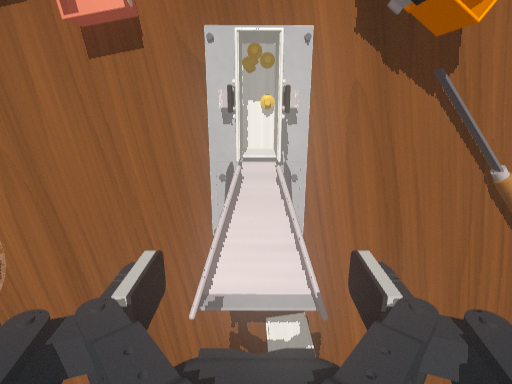

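The wrist view shows all four scraps in the cassette: three around (258,57) and one at (267,101). The chute is empty, and the black thumb pads are at (231,98) and (288,98). I'll measure them next.

Run:
```python
from h import *
s=manip.get_state();a=cv2.imread("pics/w21.png");g=a.max(2)
w=lambda u,v,z:ray("wrist",u,v,z,s)[:2]
m=(g<70).astype(np.uint8);m[:70]=0;m[125:]=0;m[:,:220]=0;m[:,300:]=0
c,_=cv2.findContours(m,cv2.RETR_EXTERNAL,cv2.CHAIN_APPROX_NONE)
for k in c:
  b=cv2.boundingRect(k)
  if b[2]*b[3]>40:print(b, "top-plane:",[w(b[0]+dx,b[1]+dy,.081) for dx in(0,b[2]) for dy in (0,b[3])])
# cassette rim corners +y end, base corners
print("rim +y end",w(236,29,.082),w(283,29,.082)," rim at -y",w(236,160,.056),w(282,160,.056))
print("base +y",w(204,25,.006),w(314,25,.006),"base left low",w(212,235,.006))
for p in [(0,-.065,.056),(0,.065,.082),(-.035,0,.081)]:print(col(*p))
```

```text
rim +y end [0.5142 0.1894] [0.5588 0.1812]  rim at -y [0.486  0.0594] [0.5389 0.0497]
base +y [0.4761 0.2151] [0.6034 0.1916] base left low [ 0.4256 -0.0496]
[0.5109 0.0585 0.056 ]
[0.5341 0.1865 0.082 ]
[0.4881 0.1288 0.081 ]
```

Run:
```python
from h import *
s=manip.get_state();a=cv2.imread("pics/w21.png");g=a.max(2)
w=lambda u,v,z:ray("wrist",u,v,z,s)[:2]
for v in range(78,120,3):print(v,g[v,222:242].tolist(),g[v,278:298].tolist())
print(w(231,98,.081),w(288,98,.081))
```

```text
78 [186, 186, 187, 187, 187, 187, 186, 186, 187, 185, 186, 186, 187, 226, 241, 219, 219, 143, 143, 145] [165, 220, 227, 243, 224, 188, 188, 188, 189, 189, 189, 189, 188, 187, 188, 187, 188, 188, 187, 189]
81 [183, 186, 186, 186, 187, 186, 186, 186, 186, 187, 228, 241, 241, 229, 241, 220, 219, 163, 141, 142] [176, 221, 228, 241, 210, 241, 242, 218, 190, 191, 188, 188, 190, 189, 187, 188, 187, 188, 187, 189]
84 [186, 185, 187, 186, 186, 169, 147, 149, 146, 171, 187, 188, 182, 228, 240, 221, 218, 172, 142, 143] [179, 224, 230, 240, 202, 183, 189, 189, 173, 160, 162, 162, 190, 189, 188, 188, 188, 188, 189, 188]
87 [186, 186, 187, 186, 187, 103, 85, 88, 87, 77, 154, 130, 129, 199, 240, 223, 220, 174, 143, 143] [176, 204, 231, 239, 185, 131, 133, 97, 84, 96, 95, 89, 134, 188, 187, 188, 188, 189, 190, 190]
90 [196, 195, 196, 198, 195, 104, 85, 86, 92, 79, 114, 158, 128, 199, 239, 225, 220, 172, 144, 143] [196, 212, 233, 238, 183, 130, 130, 92, 84, 96, 94, 91, 137, 196, 196, 196, 197, 198, 197, 196]
93 [199, 198, 199, 200, 196, 139, 85, 87, 89, 79, 80, 88, 125, 195, 240, 227, 196, 174, 145, 
[... 1014 characters left out ...]
3, 97, 98, 96, 102, 145, 147, 144, 145, 147, 144, 151, 191]
111 [124, 124, 125, 126, 126, 123, 90, 89, 90, 87, 84, 113, 127, 157, 236, 232, 204, 197, 145, 146] [222, 225, 240, 225, 132, 132, 108, 92, 96, 99, 99, 105, 131, 132, 132, 131, 129, 131, 131, 131]
114 [122, 125, 125, 122, 126, 125, 126, 129, 127, 127, 129, 175, 211, 192, 236, 233, 202, 197, 146, 150] [238, 224, 240, 225, 216, 191, 155, 133, 132, 132, 131, 132, 132, 128, 132, 132, 130, 131, 189, 189]
117 [123, 124, 122, 125, 123, 125, 124, 127, 126, 125, 131, 212, 213, 203, 235, 235, 207, 197, 147, 147] [224, 226, 242, 227, 228, 228, 176, 134, 132, 132, 132, 130, 132, 131, 132, 134, 131, 131, 131, 188]
[0.4964 0.128 ] [0.554  0.1174]
```

```bash
python3 -c "
from h import *
go([.5245,.1215,.2],CA);go([.5245,.1215,.012],CA)"
```

```text
delta [0.092  0.0045 0.059 ] twist -0.000998361242657945 | now 16.9 [0.5077 0.0498 0.2473] yaw -10.419803349118952
delta [0.0922 0.0048 0.294 ] twist -0.000998361242657945 | now 16.9 [0.5077 0.0498 0.2473] yaw -10.419803349118952
```

Emit:
{"api": "move_arm", "payload": {"deltas": [[[0.05,0.002,0.02,0,-1],[0.092,0.0045,0.05,0,-1],[0.092,0.0045,0.09,0,-1],[0.092,0.0045,0.13,0,-1],[0.092,0.0045,0.17,0,-1],[0.092,0.0045,0.2,0,-1],[0.092,0.0045,0.225,0,-1],[0.092,0.0045,0.24,0,-1],[0.092,0.0045,0.24,0,-1]]]}}

```text
clock: 17.8
position: [0.5237, 0.1214, 0.0544]
ee_rot: [-0.001, 0.769, 0.64, -0.002]
contact_force: [0.8, -0.7, 0.2]
width: 0.085
gripper_force: 0.0
```

Run:
```python
from h import *
s,a=wsave('pics/w22.png');print(s["contact_force"])
go([.5245,.1215,.012],CA)
g=a.max(2)
for v in(225,240,255,270):print(v,g[v,160:356:3].tolist())
```

```text
[ 0.8445 -0.6952  0.2095]
delta [-0.0004 -0.0001  0.0545] twist -0.0011512107627054272 | now 17.85 [0.5247 0.1218 0.0556] yaw -10.43814529152465
225 [121, 127, 125, 124, 170, 171, 171, 172, 172, 219, 119, 80, 81, 75, 76, 147, 226, 176, 137, 139, 138, 139, 138, 150, 151, 151, 222, 227, 228, 226, 226, 227, 229, 228, 156, 152, 150, 152, 154, 155, 223, 149, 149, 146, 149, 224, 225, 211, 85, 83, 84, 85, 84, 186, 218, 175, 174, 174, 174, 173, 182, 135, 136, 139, 138, 131]
240 [127, 125, 123, 124, 169, 169, 169, 171, 170, 172, 171, 78, 80, 76, 75, 83, 227, 193, 163, 140, 138, 142, 140, 148, 153, 152, 223, 227, 228, 228, 227, 226, 229, 228, 229, 227, 223, 223, 226, 226, 224, 151, 150, 149, 149, 197, 227, 164, 85, 82, 87, 83, 89, 117, 175, 174, 175, 173, 171, 172, 133, 134, 134, 135, 137, 133]
255 [58, 112, 124, 121, 143, 170, 169, 170, 170, 168, 169, 78, 80, 78, 78, 147, 223, 209, 223, 140, 137, 140, 139, 152, 151, 152, 223, 228, 227, 228, 228, 226, 229, 229, 228, 226, 224, 224, 227, 228, 223, 150, 150, 152, 143, 198, 227, 167, 83, 83, 87, 89, 175, 178, 174, 173, 172, 173, 173, 172, 130, 131, 136, 136, 62, 65]
270 [59, 59, 128, 128, 124, 168, 169, 169, 169, 169, 168, 110, 74, 78, 171, 211, 217, 219, 223, 137, 137, 140, 136, 145, 152, 152, 225, 227, 227, 229, 228, 226, 228, 230, 229, 225, 224, 223, 228, 229, 206, 150, 150, 151, 191, 211, 225, 214, 162, 85, 84, 85, 174, 172, 174, 174, 172, 173, 171, 130, 130, 126, 133, 80, 60, 61]
```

Emit:
{"api": "move_arm", "payload": {"deltas": [[[0,0,0.015,0,-1],[0,0,0.03,0,-1],[0,0,0.045,0,-1],[0,0,0.0545,0,-1],[0,0,0.0545,0,-1],[0,0,0.0545,0,-1]]]}}

```text
clock: 18.45
position: [0.5246, 0.123, 0.0121]
ee_rot: [-0.0, 0.768, 0.641, -0.0]
contact_force: [-0.5, -0.4, 1.0]
width: 0.0853
gripper_force: 0.0
```

Emit:
{"api": "move_arm", "payload": {"deltas": [[[0,0,0,0,0.5],[0,0,0,0,0.5],[0,0,0,0,0.5],[0,0,0,0,0.5],[0,0,0,0,0.5],[0,0,0,0,0.5]]], "squeeze": 70}}

```text
clock: 19.05
position: [0.5246, 0.1232, 0.0148]
ee_rot: [0.0, 0.768, 0.64, 0.001]
contact_force: [-3.9, -0.0, 15.2]
width: 0.0493
gripper_force: 73.5
```

Emit:
{"api": "move_arm", "payload": {"deltas": [[[0,0,-0.004,0,0.5],[0,0,-0.008,0,0.5],[0,0,-0.012,0,0.5],[0,0,-0.018,0,0.5]]]}}

```text
clock: 19.45
position: [0.5242, 0.1228, 0.0265]
ee_rot: [-0.0, 0.768, 0.641, -0.0]
contact_force: [-0.4, -0.4, -3.1]
width: 0.0489
gripper_force: 73.7
```

Run:
```python
from h import *
chk('pics/w23.png')
a=cv2.imread('pics/w23.png').max(2)
for v in(225,240,255):print(v,a[v,160:356:3].tolist())
```

```text
t 19.45 [0.5242 0.1228 0.0265] w 0.04888497640319567 73.7389862537384 F [-0.4304 -0.4236 -3.072 ] M [-0.0376 -0.0027 -0.0139]
  blob [261 222  29  30] 634.5
  blob [227 141  66  47] 1851.5
  white col256 rows [ 84 113 118 138 230 344]
225 [168, 170, 169, 169, 189, 197, 187, 181, 183, 183, 180, 223, 209, 183, 133, 134, 136, 133, 131, 134, 131, 135, 145, 145, 145, 141, 144, 146, 146, 146, 145, 146, 149, 147, 145, 138, 130, 138, 141, 148, 183, 130, 145, 139, 141, 140, 143, 140, 142, 142, 142, 220, 199, 223, 209, 182, 190, 190, 181, 170, 170, 172, 169, 167, 131, 135]
240 [169, 165, 167, 168, 167, 198, 200, 180, 182, 183, 176, 219, 216, 169, 201, 131, 136, 132, 132, 136, 131, 134, 146, 148, 147, 217, 218, 222, 223, 222, 222, 222, 223, 224, 204, 205, 182, 209, 210, 214, 211, 174, 200, 199, 141, 143, 143, 139, 143, 135, 139, 220, 211, 222, 181, 183, 186, 186, 173, 171, 170, 170, 170, 171, 134, 129]
255 [167, 166, 165, 165, 140, 81, 81, 84, 170, 220, 220, 212, 221, 191, 219, 131, 132, 125, 215, 116, 131, 135, 148, 146, 148, 219, 219, 222, 223, 222, 222, 222, 223, 225, 224, 225, 220, 148, 148, 149, 152, 222, 219, 146, 142, 129, 211, 210, 143, 144, 164, 175, 219, 217, 221, 221, 182, 82, 82, 83, 116, 168, 168, 130, 132, 135]
```

Emit:
{"api": "move_arm", "payload": {"deltas": [[[0,0,-0.01,0,0.5],[0,0,-0.022,0,0.5],[0,0,-0.037,0,0.5],[0,0,-0.054,0,0.5],[0,0,-0.072,0,0.5],[0,0,-0.088,0,0.5],[0,0,-0.1,0,0.5],[0,0,-0.108,0,0.5],[0,0,-0.108,0,0.5],[0,0,-0.108,0,0.5],[0,0,-0.108,0,0.5],[0,0,-0.108,0,0.5]]]}}

```text
clock: 20.7
position: [0.5242, 0.1229, 0.1125]
ee_rot: [-0.0, 0.768, 0.641, -0.001]
contact_force: [0.3, -0.3, -3.6]
width: 0.049
gripper_force: 73.7
```

Run:
```python
from h import *
chk('pics/w24.png')
a=cv2.imread('pics/w23.png').astype(int);b=cv2.imread('pics/w24.png').astype(int)
d=np.abs(a-b).max(2);print("cassette interior change",np.median(d[100:280,200:310]))
t=manip.get_image("side");cv2.imwrite("pics/s24.png",t[...,::-1])
```

```text
t 20.7 [0.5242 0.1229 0.1125] w 0.048987113958428176 73.71827244758606 F [ 0.3284 -0.2922 -3.6487] M [ 0.0089  0.0585 -0.0228]
  blob [261 222  29  30] 628.0
  blob [227 141  66  47] 1861.5
  white col256 rows [ 88 108 117 139 173 344]
cassette interior change 11.0
```

The cassette holds the full weight (3.6 N), and the scraps haven't moved in the wrist view. It is raised about 98 mm and still. Handing in.

```bash
python3 -c "
from rig import manip
print(manip.sign_off())"
```

```text
the job is handed in; nothing more can be done
None
```

I handed the job in at about 21 s: all four scraps were in the cassette, which was held pinched and level about 10 cm above its seat, and the empty pan was back upright on the bench, let go; the judge's verdict was not shown.

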